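# Tare the balance under its draught cover

## Robot

A 6-joint arm with a two-finger parallel gripper is mounted at the origin on the work surface. World frame = base frame: x ahead of the robot, y to its left, z up, the work surface at z = 0. Lengths are in m, angles in rad, forces in N, time in s.
With the tool pointing down it reaches from about 0.425 to 0.95 m from the base axis. Payload 14.7 kg.
Tool frame: the origin (TCP) lies at the centre of the arm's flange, where the gripper is bolted on; the fingertips stand r.nose_length ahead of it and the grasp point (between the pads) lies 155 mm ahead of it (r.nose_length is the distance from the TCP to the fingertips, in m); z points along the fingers, x is the direction in which the jaws open and shut, and the axes are right-handed (so a half turn about z gives the same grasp; the last joint's range is limited). The gripper opens to 85 mm and grips with 20 to 120 N. Pads are 22 mm wide; open, the fingers measure 114 mm over their backs; the gripper's body (76 mm by 85 mm) begins 54 mm behind the grasp point. The pads swing forward as they close: fully open they stand 13 mm farther back than shut.
Start: joints at [-1.168, 0.48, 1.596, -0, 1.065, -0.047], TCP at [0.283, -0.585, 0.405] pointing down, gripper open.
Joint ranges: [-2.75, 2.75], [-0.82, 2.05], [0.23, 2.67], [-1.56, 4.7], [0.09, 2.69], [-2.92, 2.92]. Speed limits (rad/s): [1.89, 1.89, 2.39, 3.01, 3.01, 3.01].

## Interface

Orientations are given as a rotation vector (axis times angle).
In Python, from workcell import r gives the robot as it stands.
- The arm moves only by the shell command python3 -m inch 'ROWS' [OPENING] [FORCE]. ROWS is JSON, a list of rows, each an object with "linear": the shift along the tool's x, y, z in mm, a list of three; "rotation": the turn, a rotation vector about the tool's x, y, z in degrees, a list of three. In form: [{"linear": [dx, dy, dz], "rotation": [wx, wy, wz]}, ...]. A call has 1 to 5 rows; each row shifts and turns the commanded pose from where the row before left it, along the tool's axes as they then stand; what a row does not reach is not made up. A row lasts 1/8 s, in which the tool goes at most 62.5 mm and 10.7 degrees, less where a joint would pass 70% of its speed; a pose out of reach is approached as far as the arm can. A call is refused whole if a number of a shift passes 62.5 or a number of a turn 10.7, either way. A call with a gripper value outside its range is refused whole. OPENING is the closure, from -1 (fully open) to 1 (shut), set as the call begins (- or left out, the last holds). The fingers move at their own pace and stop on an object; FORCE is the grip in N (left out, the last holds). Time passes only in rows, so rows that do not move let the fingers close. It gives the time, the measured TCP pose, the force and the opening at its end, in the units of the state.
- r.get_obs(): the state, without advancing time (a new reading comes with each control period).
- r.grab_frame(name): name is "side" or "top"; returns a dict with "pixels" (480x640x3 uint8, red, green, blue), "intrinsics" (3x3 intrinsics, pixels), "R" (3x3) and "t" (3): a world point X has camera coordinates R X + t. Camera axes: x right, y down, z forward; pixel columns grow to the right and rows downward; lengths in m; the calibration is good to about 2 mm. A picture is of the moment at which its call begins. There is no depth.
- r.hand_in(): hands the job in, once; it reports no verdict.
The state is a dict: "t": time; "joint_positions": joint angles; "qvel": joint speeds; "tau": joint torques, N m; "tcp_pos": TCP position; "tool_rot": TCP orientation; "ft_force": force on the tool from outside, world axes, zero at the start; "ft_torque": the same for the moment, N m; "grip_width": finger opening in m.
Only numpy, scipy, OpenCV 4.12 (cv2) and the standard library are available. Lean on these libraries where they do the work, as an engineer would, in place of code of your own. Each camera call takes 0.05 s, during which the arm holds its last target. There are 200 camera calls.

## Task

Tare the laboratory balance: push the clear draught cover fully shut, and only then press the long bar-shaped key down lightly with the fingertips, keep it down for two seconds, let it spring up and withdraw. Do not press the other three keys, and leave the dish on the pan and all the loose things on and around the balance where they stand.

Things in the scene. Friction and masses are not known exactly. Their poses are not given: they have to be found in the camera images.
- balance: White laboratory balance, fixed: 270 mm deep (its x), 240 mm wide (its y), flat deck 60 mm above the bench. Origin: centre of its underside; x points from the key side to the back, y to its left, z up. Four white keys stand in a row along the front of the deck at balance x = -107 mm, in places at y = -75, -25, 25, 75 mm, their order differing from start to start.
- cover (a joint): How far the clear draught cover is open (m): 0 = fully shut over the shield, 0.095 = most open. It opens towards the balance's +y and is shut by pushing it straight towards -y until it stops. It slides level with about 1.5 N of friction, stays where left, cannot be lifted off. More than 40 N on it damages the balance.
- ridge_top (a point): Top centre of the cover's black upright ridge, by which it is pushed: 70 mm long (balance x), 12 mm thick (y), 28 mm high. It lies 159 mm above the bench; the cover's flat top, 152 x 152 mm around the ridge, is 131 mm above the bench. Moves with the cover; axes as the balance's. Shut, it is straight above the shield's centre.
- key_bar (a joint): Travel of the long bar-shaped key, the tare key (m): 0 = up, 0.006 = fully down. It springs back by itself; it starts to move at about 1.5 N and is fully down at 5 N, and counts as pressed when more than 0.0035 down. More than 40 N damages it.
- key_bar_top (a point): Centre of the top face of the long bar key (white plastic, 36 mm along the balance's y, 14 mm along its x), 78 mm above the bench when up. Moves with the key; axes as the balance's.
- key_square (a joint): Travel of another white key (18 x 18 mm square; m, 0 = up, 0.006 = down), not to be pressed.
- key_square_top (a point): Centre of the top face of that key (18 x 18 mm square, 78 mm above the bench, white plastic like the bar key), in the same row.
- key_round (a joint): Travel of another white key (round, 20 mm across; m, 0 = up, 0.006 = down), not to be pressed.
- key_round_top (a point): Centre of the top face of that key (round, 20 mm across, 78 mm above the bench, white plastic like the bar key), in the same row.
- key_small (a joint): Travel of another white key (round, 12 mm across; m, 0 = up, 0.006 = down), not to be pressed.
- key_small_top (a point): Centre of the top face of that key (round, 12 mm across, 78 mm above the bench, white plastic like the bar key), in the same row.
- dish: Empty glass dish, 80 mm across, 16 mm high, standing on the steel pan inside the shield (origin: centre of its underside, 72 mm above the bench). Leave alone.
- weight: Loose brass weight with a grip knob, 20 mm across, 29 mm high, standing on the balance's deck between keys and shield, near the right-hand edge (origin: centre of its underside). Leave alone.
- vial: Loose amber glass vial, 28 mm across, 50 mm high, standing on the bench just in front of the balance (origin: centre of its underside). Leave alone.
- spare_dish: Loose open glass dish, 90 mm across, 18 mm high, on the bench to the left (origin: underside). Leave alone.
- lidded_dish: Loose closed dish, 92 mm across, 20 mm high, on the bench to the right (origin: underside). Leave alone.
- jar: Loose white jar, 60 mm across, 75 mm high, on the bench to the right (origin: underside). Leave alone.
- spatula: Loose lab spatula, 200 mm long, wooden handle and narrow steel blade, lying on the bench to the left (origin: underside, its x along its length). Leave alone.
- shield (a point): Centre of the shield's floor, on the deck 60 mm above the bench, at balance x = +50 mm, y = 0. Clear square walls, 150 x 150 mm, 4 mm thick, rise around it to 122 mm above the bench; the weighing pan (90 mm across) with a dish is inside, the sliding cover on top.
- key_bar_base: Black base plate of the bar key, 34 x 42 mm, 4 mm thick, fixed on the deck; the key rises from its middle (origin: centre of its underside, 60 mm above the bench).

How it is judged:
By the outcome, as a careful person would: the job done as asked, in the order asked, and still so for the second after the job is handed in, with the robot touching nothing.
It also fails if it takes over 45 s, if anything falls off the work surface, if the arm or the gripper's body presses on something with over 40 N, if the wrist force passes 120 N, or if a joint passes its speed limit or range.

## Working session

There is one attempt and no reset: what is moved stays moved. The work goes in short steps, Python scripts to look and compute and a shell command to move; the robot and the scene stay as the last step left them, time stands still between calls to the robot, and variables do not carry over. Pictures are saved under pics/ and viewed, about 8 in all and at most 12, crops included, and the job is handed in when it is done.

```bash
mkdir -p pics; cat > h.py <<'E'
import numpy as np, cv2
from workcell import r
def grab(n,f):
    d=r.grab_frame(n); cv2.imwrite('pics/'+f,cv2.cvtColor(d['pixels'],cv2.COLOR_RGB2BGR)); np.savez('pics/'+f+'.npz',**d); return d
def ray(d,u,v,z):
    K,R,t=d['intrinsics'],d['R'],d['t']; c=-R.T@t
    w=R.T@np.linalg.inv(K)@np.array([u,v,1.]); return c+w*(z-c[2])/w[2]
def proj(d,X):
    p=d['intrinsics']@(d['R']@np.array(X)+d['t']); return p[:2]/p[2]
E
python3 - <<'E'
from h import *
for n in('top','side'):
    d=grab(n,n+'1.png'); print(n,-d['R'].T@d['t'],d['R'][2],d['intrinsics'][0,0])
print(r.nose_length,r.get_obs())
E
```

```text
top [ 0.31645593 -0.00220799  1.45582223] [ 0.12099972  0.00679095 -0.99262931] 622.2699695041432
side [-0.06511017  0.65087759  1.17298649] [ 0.41390982 -0.48613191 -0.76964565] 553.2229660124968
0.1734 {'t': 0.1, 'joint_positions': array([-1.16762475e+00,  4.80762382e-01,  1.59681448e+00, -2.37407653e-05,
        1.06511547e+00, -4.65621878e-02]), 'qvel': array([-5.01899893e-05, -2.25496340e-03, -8.73179785e-04,  4.34099889e-04,
        4.86225000e-04, -5.81295471e-04]), 'tau': array([ 4.80885588e-03, -9.52251291e+01, -4.31042147e+01,  9.27857104e-05,
        5.11436316e-03,  1.77740378e-05]), 'tcp_pos': array([ 0.28253574, -0.5851759 ,  0.4041395 ]), 'tool_rot': array([-2.66033590e+00,  1.66984461e+00,  1.43702434e-03]), 'ft_force': array([-0.47517343, -0.4993438 , -0.05746351]), 'ft_torque': array([0.05756504, 0.03887018, 0.01137321]), 'grip_width': 0.08555827945736752}
```

View pics/top1.png

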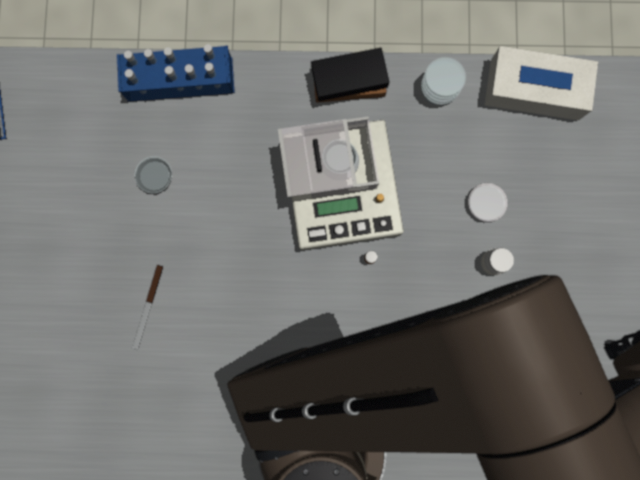

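View pics/side1.png

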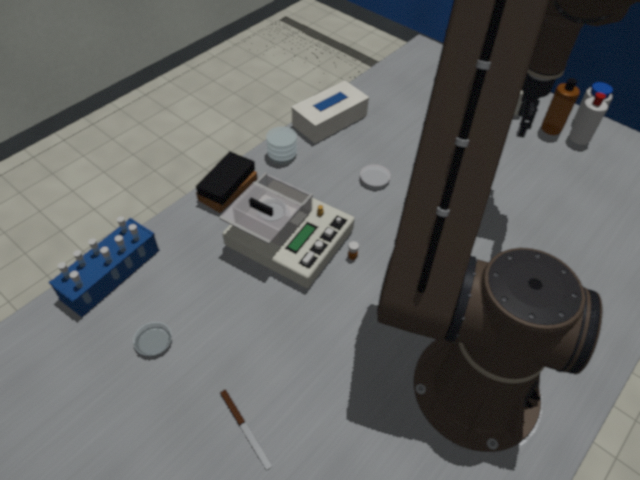

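The top view shows the balance at about (345,185). The bar key is leftmost at (317,234), the ridge is at (318,155), the vial at (370,257) and the weight at (380,198). I'll zoom in and measure.

```bash
python3 - <<'E'
from h import *
d=dict(np.load('pics/top1.png.npz')); im=cv2.imread('pics/top1.png')
cv2.imwrite('pics/topz.png',cv2.resize(im[112:264,270:410],None,fx=3.9,fy=3.9,interpolation=cv2.INTER_CUBIC))
g=im.max(axis=2)
def blobs(m,x0,x1,y0,y1,z,n):
    q=np.zeros_like(m);q[y0:y1,x0:x1]=m[y0:y1,x0:x1]
    k,l,s,c=cv2.connectedComponentsWithStats(q)
    for i in range(1,k):
        if s[i,4]>15: print(n,s[i],c[i].round(1),ray(d,*c[i],z).round(4))
m=(g<60).astype('uint8')
blobs(m,300,335,130,180,.159,'ridge')
blobs(m,295,400,210,245,.064,'base')
E
```

```text
ridge [313 140   8  32 120] [316.7 155.3] [0.6456 0.0187 0.159 ]
base [374 218  16  13 109] [381.  223.9] [ 0.5137 -0.1278  0.064 ]
base [352 221  17  14  75] [358.6 228.3] [ 0.5029 -0.0774  0.064 ]
base [330 225  10  13  52] [333.  231.5] [ 0.4946 -0.0199  0.064 ]
base [341 224   6  12  31] [344.4 230.1] [ 0.4983 -0.0455  0.064 ]
base [310 237  16   4  37] [316.9 238.2] [0.4786 0.0163 0.064 ]
```

View pics/topz.png

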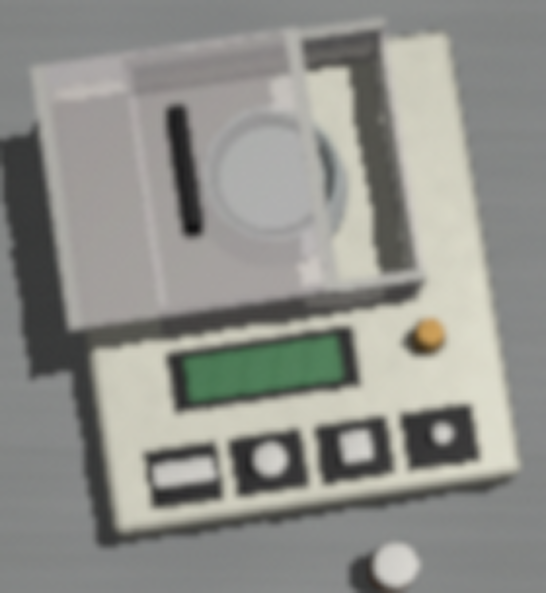

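```bash
python3 - <<'E'
from h import *
d=dict(np.load('pics/top1.png.npz'));s=dict(np.load('pics/side1.png.npz'))
Z=lambda u,v:(270+(u+.5)/3.9-.5,112+(v+.5)/3.9-.5)
P={n:ray(d,*Z(*p),.078)[:2] for n,p in dict(bar=(184,472),rnd=(271,459),sq=(355,446),small=(442,432)).items()}
y=P['bar']-P['small'];L=np.hypot(*y);y/=L;x=np.array([y[1],-y[0]]);th=np.arctan2(x[1],x[0])
mid=sum(P.values())/4;O=mid+.107*x
print(P,'L',L,'th',np.degrees(th),'O',O)
rid=ray(d,*Z(185,171),.159)[:2];print('ridge',rid,'bal',(rid-O)@x,(rid-O)@y)
for n,p,z in(('weight',Z(430,332),.089),('vial',Z(396,565),.05)):
    w=ray(d,*p,z)[:2];print(n,w,'bal',(w-O)@x,(w-O)@y)
sh=O+.05*x;print('shield',sh)
# side check projections
for n,X in(('bar',[*P['bar'],.078]),('ridge',[*rid,.159]),('small',[*P['small'],.078])):print(n,proj(s,X))
im=cv2.imread('pics/side1.png')
for n,X in(('bar',[*P['bar'],.078]),('ridge',[*rid,.159]),('small',[*P['small'],.078])):
    cv2.circle(im,tuple(np.round(proj(s,X)).astype(int)),1,(0,0,255),-1)
cv2.imwrite('pics/sidez.png',cv2.resize(im[160:290,215:365],None,fx=4,fy=4,interpolation=cv2.INTER_NEAREST))
E
```

```text
{'bar': array([0.48955618, 0.01644718]), 'rnd': array([ 0.49791808, -0.03321622]), 'sq': array([ 0.50625848, -0.08121025]), 'small': array([ 0.51521546, -0.13096633])} L 0.14963001575523707 th 9.874162713634442 O [ 0.60765203 -0.03888753]
ridge [0.6452673  0.01790363] bal 0.046796881980391655 0.04949944250682959
weight [ 0.57122192 -0.12274973] bal -0.050271559527573825 -0.07637271630793821
vial [ 0.44076372 -0.10733117] bal -0.17615320336959803 -0.03881095505622037
shield [ 0.65691137 -0.03031328]
bar [308.84848555 256.65377614]
ridge [262.35558097 203.96887989]
small [338.82707263 218.7632971 ]
```

View pics/sidez.png

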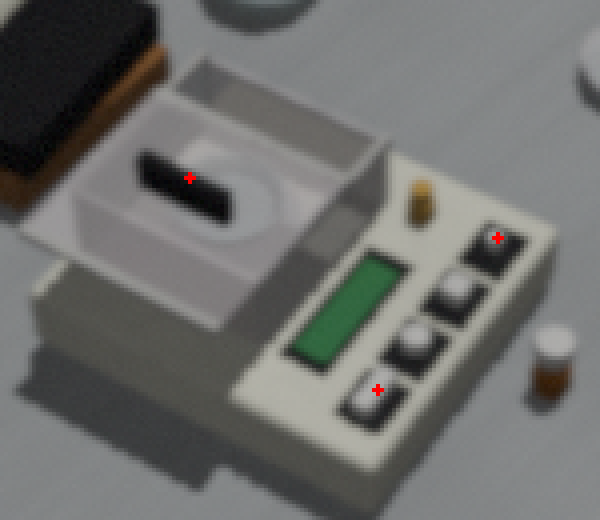

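The side view agrees: the projected marks land on the ridge and on both end keys, within a few mm. Now I'll turn, close the fingers and travel high.

```bash
python3 -m inch '[{"linear":[0,0,0],"rotation":[0,0,8]},{"linear":[0,0,0],"rotation":[0,0,8]},{"linear":[-30,-24,0],"rotation":[0,0,0]},{"linear":[-40,-32,0],"rotation":[0,0,0]},{"linear":[-40,-32,0],"rotation":[0,0,0]}]' 1 20
python3 -m inch '[{"linear":[-40,-32,0],"rotation":[0,0,0]},{"linear":[-40,-32,0],"rotation":[0,0,0]},{"linear":[-40,-32,0],"rotation":[0,0,0]},{"linear":[-40,-32,0],"rotation":[0,0,0]},{"linear":[-40,-32,0],"rotation":[0,0,0]}]'
python3 -m inch '[{"linear":[-40,-32,0],"rotation":[0,0,0]},{"linear":[-40,-32,0],"rotation":[0,0,0]},{"linear":[-40,-32,0],"rotation":[0,0,0]},{"linear":[-40,-32,0],"rotation":[0,0,0]},{"linear":[0,0,0],"rotation":[0,0,0]}]'
cat >> h.py <<'E'
from scipy.spatial.transform import Rotation as Ro
O=np.array([.60765,-.03889]);TH=np.radians(9.874);X=np.array([np.cos(TH),np.sin(TH)]);Y=np.array([-X[1],X[0]])
def st(bx,by,z):
    o=r.get_obs();R=Ro.from_rotvec(o['tool_rot']).as_matrix();w=np.array([*(O+bx*X+by*Y),z])
    p=o['tcp_pos'];q=p[:2]-O
    print('t',o['t'],'bal',(q@X*1e3).round(1),(q@Y*1e3).round(1),'z',p[2].round(4),'go(tool mm)',(R.T@(w-p)*1e3).round(1),'yaw',np.degrees(np.arctan2(R[1,0],R[0,0])).round(2),'tilt',R[:,2].round(4),'F',o['ft_force'].round(2),'w',o['grip_width'],r.nose_length)
E
python3 -c "
from h import *
st(.0468,.09,.405)"
```

```text
t: 0.72
tcp_pos: [0.351, -0.4607, 0.4043]
tool_rot: [-2.402, 2.025, 0.001]
ft_force: [0.3, 0.7, -0.3]
grip_width: 0.0003
t: 1.35
tcp_pos: [0.4749, -0.2362, 0.4046]
tool_rot: [2.402, -2.024, -0.0]
ft_force: [0.2, -0.6, -1.1]
grip_width: -0.0002
t: 1.98
tcp_pos: [0.5745, -0.0555, 0.4044]
tool_rot: [-2.406, 2.02, 0.0]
ft_force: [-0.6, -0.6, 0.1]
grip_width: 0.0002
t 1.975 bal -35.5 -10.7 z 0.4044 go(tool mm) [-100.5  -82.4   -0.6] yaw -80.03 tilt [ 1.e-04  5.e-04 -1.e+00] F [-0.59 -0.59  0.07] w 0.0001607598724844563 0.1734
```

```bash
python3 -m inch '[{"linear":[-33,-27,0],"rotation":[0,0,0]},{"linear":[-33,-27,0],"rotation":[0,0,0]},{"linear":[-34,-28,0],"rotation":[0,0,0]},{"linear":[0,0,20],"rotation":[0,0,0]},{"linear":[0,0,20],"rotation":[0,0,0]}]'
python3 -m inch '[{"linear":[0,0,0],"rotation":[0,0,0]}]'
python3 - <<'E'
from h import *
st(.0468,.09,.3125)
d=grab('side','s2.png'); im=cv2.imread('pics/s2.png'); cv2.imwrite('pics/s2z.png',cv2.resize(im[110:290,195:365],None,fx=3.3,fy=3.3,interpolation=cv2.INTER_CUBIC))
E
```

```text
t: 2.6
tcp_pos: [0.6371, 0.054, 0.3639]
tool_rot: [2.403, -2.023, -0.0]
ft_force: [-0.5, 0.4, -0.4]
grip_width: 0.0
t: 2.72
tcp_pos: [0.6365, 0.0536, 0.3632]
tool_rot: [2.4, -2.023, -0.004]
ft_force: [0.1, -0.3, 0.4]
grip_width: -0.0001
t 2.725 bal 44.3 86.1 z 0.3632 go(tool mm) [-3.9 -2.7 50.7] yaw -80.25 tilt [-3.3e-03 -2.0e-04 -1.0e+00] F [ 0.07 -0.27  0.44] w -5.1869902820983094e-05 0.1734
```

View pics/s2z.png

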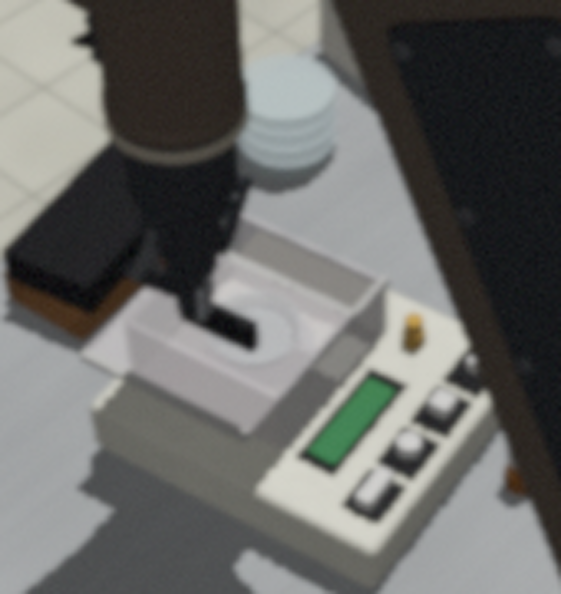

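The fingertips hang above and to the left of the ridge, at about (195,300) in the crop. They are clear, so I'll descend.

```bash
python3 -m inch '[{"linear":[-4,-3,15],"rotation":[0,0,0]},{"linear":[0,0,15],"rotation":[0,0,0]},{"linear":[0,0,10],"rotation":[0,0,0]},{"linear":[0,0,6],"rotation":[0,0,0]},{"linear":[0,0,0],"rotation":[0,0,0]}]'
python3 -c "
from h import *
st(.0468,.07,.3125)"
```

```text
t: 3.4
tcp_pos: [0.6394, 0.0586, 0.3182]
tool_rot: [2.402, -2.024, -0.001]
ft_force: [0.8, -0.1, -0.2]
grip_width: -0.0
t 3.4 bal 48.0 90.5 z 0.3182 go(tool mm) [20.6  1.2  5.7] yaw -80.23 tilt [-7.e-04 -0.e+00 -1.e+00] F [ 0.76 -0.14 -0.24] w -5.246599423521852e-06 0.1734
```

```bash
python3 -m inch '[{"linear":[6,0,3],"rotation":[0,0,0]},{"linear":[5,0,0],"rotation":[0,0,0]},{"linear":[4,0,0],"rotation":[0,0,0]},{"linear":[4,0,0],"rotation":[0,0,0]},{"linear":[4,0,0],"rotation":[0,0,0]}]'
python3 -m inch '[{"linear":[5,0,0],"rotation":[0,0,0]},{"linear":[5,0,0],"rotation":[0,0,0]},{"linear":[5,0,0],"rotation":[0,0,0]},{"linear":[5,0,0],"rotation":[0,0,0]},{"linear":[4,0,0],"rotation":[0,0,0]}]'
python3 -m inch '[{"linear":[4,0,0],"rotation":[0,0,0]},{"linear":[4,0,0],"rotation":[0,0,0]},{"linear":[4,0,0],"rotation":[0,0,0]},{"linear":[3,0,0],"rotation":[0,0,0]},{"linear":[0,0,0],"rotation":[0,0,0]}]'
python3 - <<'E'
from h import *
st(.0468,.0205,.3125)
d=grab('side','s3.png'); im=cv2.imread('pics/s3.png'); cv2.imwrite('pics/s3z.png',cv2.resize(im[110:290,195:365],None,fx=3.3,fy=3.3,interpolation=cv2.INTER_CUBIC))
E
```

```text
t: 4.03
tcp_pos: [0.6435, 0.0357, 0.3158]
tool_rot: [-2.402, 2.024, -0.0]
ft_force: [-1.0, 1.2, 1.2]
grip_width: -0.0002
t: 4.65
tcp_pos: [0.6476, 0.0119, 0.3157]
tool_rot: [2.402, -2.024, -0.0]
ft_force: [-0.8, 1.4, 1.4]
grip_width: -0.0003
t: 5.28
tcp_pos: [0.6501, -0.0028, 0.3156]
tool_rot: [2.402, -2.024, 0.0]
ft_force: [-0.1, 0.1, -0.3]
grip_width: -0.0001
t 5.275 bal 48.0 28.3 z 0.3156 go(tool mm) [7.8 1.2 3.1] yaw -80.24 tilt [ 0.e+00 -2.e-04 -1.e+00] F [-0.14  0.15 -0.27] w -0.00012863041296573783 0.1734
```

View pics/s3z.png

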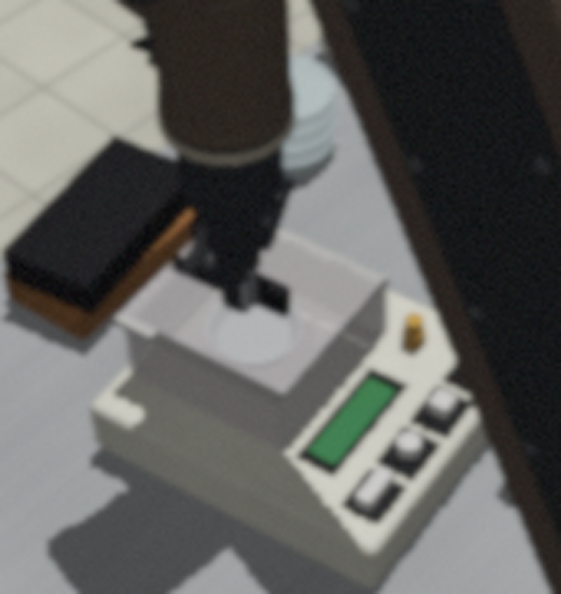

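The cover slides with the fingers and has about 10 mm left. I'll finish in small steps and watch the force.

```bash
python3 -m inch '[{"linear":[2,0,0],"rotation":[0,0,0]},{"linear":[2,0,0],"rotation":[0,0,0]},{"linear":[1,0,0],"rotation":[0,0,0]},{"linear":[0,0,0],"rotation":[0,0,0]}]'
for i in 1 2 3; do :; done
python3 -m inch '[{"linear":[1,0,0],"rotation":[0,0,0]},{"linear":[0,0,0],"rotation":[0,0,0]}]'
python3 -m inch '[{"linear":[1,0,0],"rotation":[0,0,0]},{"linear":[0,0,0],"rotation":[0,0,0]}]'
python3 -c "
from h import *
st(.0468,.0205,.3125)"
```

```text
t: 5.82
tcp_pos: [0.6509, -0.0076, 0.3157]
tool_rot: [2.402, -2.024, 0.0]
ft_force: [-0.8, 0.8, -0.7]
grip_width: 0.0002
t: 6.08
tcp_pos: [0.651, -0.0085, 0.3157]
tool_rot: [2.403, -2.024, -0.0]
ft_force: [-0.5, -0.1, 0.8]
grip_width: -0.0002
t: 6.32
tcp_pos: [0.6512, -0.0095, 0.3157]
tool_rot: [2.402, -2.024, -0.0]
ft_force: [-0.6, 0.6, -0.8]
grip_width: -0.0001
t 6.325 bal 48.0 21.5 z 0.3157 go(tool mm) [1.  1.2 3.2] yaw -80.23 tilt [-1.e-04  0.e+00 -1.e+00] F [-0.57  0.65 -0.78] w -0.00010289728967437477 0.1734
```

```bash
python3 -m inch '[{"linear":[1,0,0],"rotation":[0,0,0]},{"linear":[0,0,0],"rotation":[0,0,0]}]'
python3 -m inch '[{"linear":[1,0,0],"rotation":[0,0,0]},{"linear":[0,0,0],"rotation":[0,0,0]}]'
python3 -m inch '[{"linear":[0.7,0,0],"rotation":[0,0,0]},{"linear":[0,0,0],"rotation":[0,0,0]}]'
```

```text
t: 6.58
tcp_pos: [0.6513, -0.01, 0.3157]
tool_rot: [-2.402, 2.024, 0.001]
ft_force: [-1.3, 5.7, -1.2]
grip_width: -0.0002
t: 6.82
tcp_pos: [0.6514, -0.0104, 0.3156]
tool_rot: [-2.402, 2.024, 0.002]
ft_force: [-1.8, 13.4, 1.1]
grip_width: -0.0001
t: 7.08
tcp_pos: [0.6514, -0.0106, 0.3157]
tool_rot: [-2.401, 2.024, 0.003]
ft_force: [-2.5, 17.4, 1.7]
grip_width: -0.0003
```

The force rose to 17 N with no further travel, so the cover is at its stop. I'll back off, lift and go over the bar key.

```bash
python3 -m inch '[{"linear":[-5,0,0],"rotation":[0,0,0]},{"linear":[-10,0,0],"rotation":[0,0,0]},{"linear":[0,0,-20],"rotation":[0,0,0]},{"linear":[0,0,-30],"rotation":[0,0,0]},{"linear":[-10,20,0],"rotation":[0,0,0]}]'
python3 -m inch '[{"linear":[-10,35,0],"rotation":[0,0,0]},{"linear":[-10,40,0],"rotation":[0,0,0]},{"linear":[-10,35,0],"rotation":[0,0,0]},{"linear":[0,20,0],"rotation":[0,0,0]},{"linear":[0,0,0],"rotation":[0,0,0]}]'
python3 - <<'E'
from h import *
st(-.107,.075,.2614)
for n in('top','side'):grab(n,n+'4.png')
a=cv2.imread('pics/top4.png')[100:270,260:430];b=cv2.imread('pics/side4.png')[130:300,195:365]
cv2.imwrite('pics/c4.png',cv2.resize(np.hstack([a,b]),None,fx=2.35,fy=2.35,interpolation=cv2.INTER_CUBIC))
E
```

```text
t: 7.7
tcp_pos: [0.6291, 0.0092, 0.368]
tool_rot: [-2.4, 2.023, -0.006]
ft_force: [-0.5, 0.1, 0.4]
grip_width: 0.0001
t: 8.32
tcp_pos: [0.4935, 0.0168, 0.366]
tool_rot: [2.402, -2.024, 0.0]
ft_force: [0.5, 0.1, 0.6]
grip_width: 0.0001
t 8.325 bal -102.9 74.4 z 0.366 go(tool mm) [ -0.6   4.1 104.6] yaw -80.23 tilt [-0.e+00 -1.e-04 -1.e+00] F [0.48 0.13 0.63] w 0.00010881355845428225 0.1734
```

View pics/c4.png

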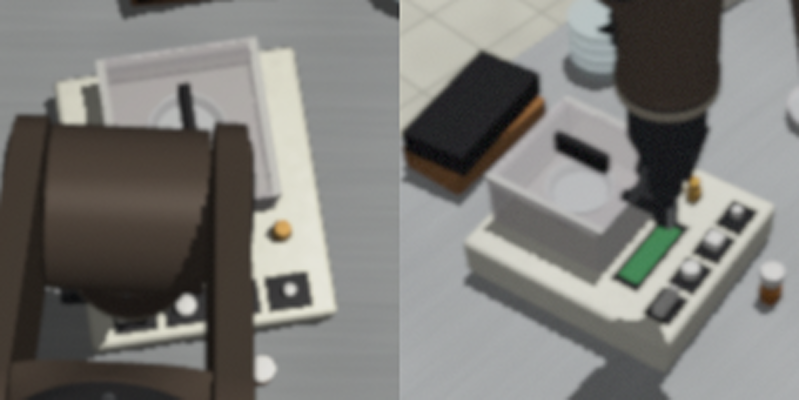

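The cover sits square over the shield in both views, and the weight and vial are in place. I'll descend towards the bar key.

```bash
python3 -m inch '[{"linear":[0,4,20],"rotation":[0,0,0]},{"linear":[0,0,30],"rotation":[0,0,0]},{"linear":[0,0,25],"rotation":[0,0,0]},{"linear":[0,0,15],"rotation":[0,0,0]},{"linear":[0,0,8],"rotation":[0,0,0]}]'
python3 -m inch '[{"linear":[0,0,0],"rotation":[0,0,0]}]'
python3 - <<'E'
from h import *
st(-.107,.075,.2514)
grab('side','s5.png');im=cv2.imread('pics/s5.png')[190:290,270:370]
cv2.imwrite('pics/s5z.png',cv2.resize(im,None,fx=5.5,fy=5.5,interpolation=cv2.INTER_CUBIC))
E
```

```text
t: 9.05
tcp_pos: [0.4911, 0.016, 0.267]
tool_rot: [2.402, -2.024, -0.0]
ft_force: [-0.4, -0.5, -0.3]
grip_width: -0.0002
t: 9.18
tcp_pos: [0.4908, 0.016, 0.2676]
tool_rot: [2.402, -2.024, -0.0]
ft_force: [-0.2, -0.1, -0.6]
grip_width: 0.0003
t 9.175 bal -105.7 74.1 z 0.2676 go(tool mm) [-0.9  1.3 16.2] yaw -80.23 tilt [-3.e-04  0.e+00 -1.e+00] F [-0.22 -0.15 -0.55] w 0.0003425696299871033 0.1734
```

View pics/s5z.png

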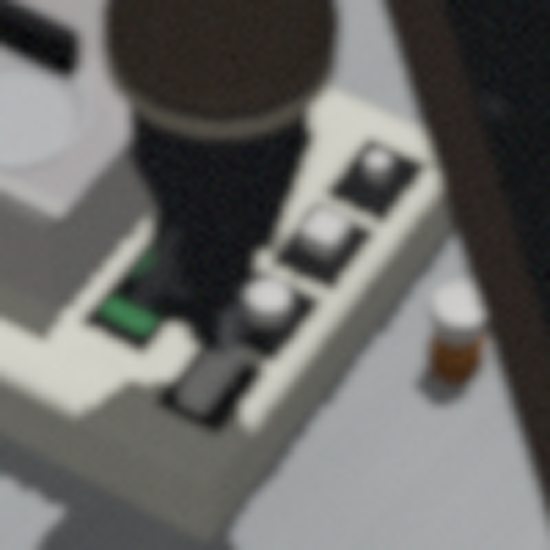

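```bash
python3 -m inch '[{"linear":[-1,1,6],"rotation":[0,0,0]},{"linear":[0,0,5],"rotation":[0,0,0]},{"linear":[0,0,3],"rotation":[0,0,0]},{"linear":[0,0,0],"rotation":[0,0,0]}]'
python3 -m inch '[{"linear":[0,0,2],"rotation":[0,0,0]},{"linear":[0,0,2],"rotation":[0,0,0]},{"linear":[0,0,0],"rotation":[0,0,0]}]'
```

```text
t: 9.72
tcp_pos: [0.4894, 0.0168, 0.2535]
tool_rot: [2.402, -2.024, -0.0]
ft_force: [-0.6, 1.0, -0.8]
grip_width: 0.0002
t: 10.1
tcp_pos: [0.4895, 0.0168, 0.2497]
tool_rot: [-2.402, 2.024, -0.0]
ft_force: [0.4, -1.0, 2.5]
grip_width: -0.0003
```

```bash
python3 -m inch '[{"linear":[0,0,2],"rotation":[0,0,0]},{"linear":[0,0,2],"rotation":[0,0,0]},{"linear":[0,0,0],"rotation":[0,0,0]}]'
python3 -m inch '[{"linear":[0,0,0],"rotation":[0,0,0]},{"linear":[0,0,0],"rotation":[0,0,0]},{"linear":[0,0,0],"rotation":[0,0,0]},{"linear":[0,0,0],"rotation":[0,0,0]},{"linear":[0,0,0],"rotation":[0,0,0]}]'
```

```text
t: 10.48
tcp_pos: [0.4895, 0.0168, 0.2456]
tool_rot: [-2.402, 2.024, -0.0]
ft_force: [1.1, 0.8, 4.8]
grip_width: 0.0
t: 11.1
tcp_pos: [0.4895, 0.0168, 0.2457]
tool_rot: [-2.402, 2.024, -0.0]
ft_force: [0.8, -1.2, 4.0]
grip_width: -0.0003
```

```bash
python3 -m inch '[{"linear":[0,0,0],"rotation":[0,0,0]},{"linear":[0,0,0],"rotation":[0,0,0]},{"linear":[0,0,0],"rotation":[0,0,0]},{"linear":[0,0,0],"rotation":[0,0,0]},{"linear":[0,0,0],"rotation":[0,0,0]}]'
python3 -m inch '[{"linear":[0,0,0],"rotation":[0,0,0]},{"linear":[0,0,0],"rotation":[0,0,0]},{"linear":[0,0,0],"rotation":[0,0,0]},{"linear":[0,0,0],"rotation":[0,0,0]},{"linear":[0,0,0],"rotation":[0,0,0]}]'
python3 -m inch '[{"linear":[0,0,0],"rotation":[0,0,0]},{"linear":[0,0,-5],"rotation":[0,0,0]},{"linear":[0,0,-15],"rotation":[0,0,0]},{"linear":[0,0,-30],"rotation":[0,0,0]},{"linear":[0,0,-40],"rotation":[0,0,0]}]'
python3 -m inch '[{"linear":[0,0,-40],"rotation":[0,0,0]},{"linear":[-50,0,-20],"rotation":[0,0,0]},{"linear":[-60,0,0],"rotation":[0,0,0]},{"linear":[-60,0,0],"rotation":[0,0,0]},{"linear":[-60,0,0],"rotation":[0,0,0]}]'
python3 -m inch '[{"linear":[-40,0,0],"rotation":[0,0,0]},{"linear":[0,0,0],"rotation":[0,0,0]},{"linear":[0,0,0],"rotation":[0,0,0]}]'
python3 - <<'E'
from h import *
st(0,0,.4)
for n in('top','side'):grab(n,n+'6.png')
a=cv2.imread('pics/top6.png')[100:270,260:430];b=cv2.imread('pics/side6.png')[130:300,195:365]
cv2.imwrite('pics/c6.png',cv2.resize(np.hstack([a,b]),None,fx=2.35,fy=2.35,interpolation=cv2.INTER_CUBIC))
E
```

```text
t: 11.72
tcp_pos: [0.4895, 0.0168, 0.2457]
tool_rot: [-2.402, 2.024, -0.0]
ft_force: [1.9, -0.4, 5.0]
grip_width: -0.0001
t: 12.35
tcp_pos: [0.4895, 0.0168, 0.2457]
tool_rot: [-2.402, 2.024, -0.0]
ft_force: [3.3, -0.9, 4.2]
grip_width: -0.0
t: 12.98
tcp_pos: [0.4885, 0.0168, 0.3367]
tool_rot: [2.401, -2.023, -0.003]
ft_force: [1.5, -0.1, 0.8]
grip_width: -0.0002
t: 13.6
tcp_pos: [0.4492, 0.245, 0.3966]
tool_rot: [2.402, -2.024, -0.0]
ft_force: [0.9, 0.4, -0.3]
grip_width: -0.0
t: 13.98
tcp_pos: [0.4431, 0.2824, 0.396]
tool_rot: [2.403, -2.023, -0.0]
ft_force: [-0.3, 0.7, -0.4]
grip_width: -0.0005
t 13.975 bal -107.0 344.8 z 0.396 go(tool mm) [ 344.7 -107.4   -3.9] yaw -80.19 tilt [-6.e-04 -6.e-04 -1.e+00] F [-0.34  0.69 -0.43] w -0.00046121859697580966 0.1734
```

View pics/c6.png

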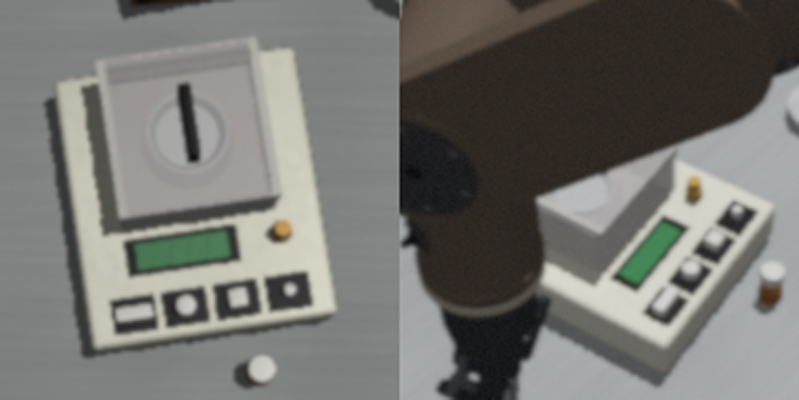

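The cover looks square over the shield, the keys are up, and the weight and vial are unmoved. One numeric check on the ridge, then I'll hand in.

```bash
python3 - <<'E'
from h import *
d=dict(np.load('pics/top6.png.npz'))
f=lambda u,v:(260+(u+.5)/2.35-.5,100+(v+.5)/2.35-.5)
for n,p,z in(('ridge',f(189,122),.159),('bar',f(136,314),.078),('weight',f(282,230),.089),('vial',f(262,369),.05)):
    w=ray(d,*p,z)[:2]-O;print(n,(w@X).round(4),(w@Y).round(4))
print(r.hand_in())
E
```

```text
ridge 0.0475 -0.0004
bar -0.1086 0.0733
weight -0.0521 -0.0757
vial -0.1767 -0.0388
the job is handed in; nothing more can be done
None
```

The balance is tared and the job is handed in.

- **Cover:** I pushed it towards -y by its ridge, in small steps at the end, until it stopped. The force rose to about 17 N with almost no further travel. The last picture puts the ridge 0.4 mm from the shield's centre line, so it is shut.
- **Bar key:** with the cover shut, I pressed the key to about 5.7 mm by the arm's reading, at 4–5 N. I held it there about 2.2 s, counted from the move times. Then I released it and moved the arm to the left, clear of the balance.
- **Last checks:** the keys look up in the final views, and the wrist force was near zero. The weight and vial are where they were, within about 2 mm, which is the measuring error. I did not measure the dish in the shield or the loose dishes, jar and spatula; the arm stayed well above the loose ones.

No check failed or disagreed with another. The whole job took about 14 s of the 45 s allowed.

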